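Fit the valve knob and hold it pressed

TASK

Put the black pointer knob on the bare D-shaft behind the orange plug, turned so that its nose points the way the shaft's flat faces, and push it fully on. Then push knob and shaft down against the spring as far as they go, and finish while still gripping the knob and holding it pressed down. Do not push down the other shaft, and leave the things lying around where they are.

Things in the scene. Friction and masses are not known exactly. Their poses are not given: they have to be found in the camera images.
- knob_centre (a point): centre, half-way up, of the loose black pointer knob, which stands upright on the worktop, bore down: 44 mm high, 54.5 mm long, 32 mm wide across two parallel upright flat sides (from x = -14 to +13 mm). Own z up, +x towards the narrow nose (white line), y across the flat sides. Mass about 70 g (50 to 100). This point is also the centre of the floor of the bore
- knob_pointer (a point): tip of the knob's pointed nose, 31 mm along the knob's own +x from knob_centre, at the same height (the blunt end lies 23.5 mm the other way)
- knob: the knob; origin at the centre of its underside, 22 mm below knob_centre, axes as there. Its D-shaped bore, on the knob's own z axis, goes 22 mm up from the underside: radius 10.2 mm, flat 4.7 mm from the axis on the nose side (+x), 1.5 mm lead-in
- valve_box: blue valve box fixed on the worktop, 150x270 mm, flat white top 55 mm above the worktop, origin under its centre, +x to its back (hose stubs), +y to its left. Two bare steel D-shafts stand 140 mm apart on its back half, a rubber plug in front of each. The knob goes on a shaft only with its nose on the side of the shaft's flat (knob x along shaft x), with 1.2 mm play all round
- left_shaft (a point): centre of the top end of the left steel D-shaft (seen from the robot), at rest 32 mm above the box's top. Own z up, +x towards its flat. Radius 9 mm, flat 3.5 mm from the axis, top 1.5 mm tapered. The knob is fully on when its bore's floor rests on the shaft's end (knob_centre at this point). The shaft does not turn in use (2.5 N m) and goes down with the pushed knob
- press_left (a joint): how far the left shaft is pushed down, m: 0 at rest, 0.008 at its stop; a spring pushes it back up with 4 N at rest rising to 12 N at the stop
- right_shaft (a point): centre of the top end of the right steel D-shaft (seen from the robot), at rest 32 mm above the box's top. Own z up, +x towards its flat. Radius 9 mm, flat 3.5 mm from the axis, top 1.5 mm tapered. The knob is fully on when its bore's floor rests on the shaft's end (knob_centre at this point). The shaft does not turn in use (2.5 N m) and goes down with the pushed knob
- press_right (a joint): how far the right shaft is pushed down, m: 0 at rest, 0.008 at its stop; a spring pushes it back up with 4 N at rest rising to 12 N at the stop
- orange_plug: orange rubber plug, 35 mm across, 37 mm high, fixed in the port on the box's top 67 mm in front of one of the shafts, which is the one to be fitted. Origin at the centre of its underside
- black_plug: black rubber plug of the same shape, fixed in front of the other shaft
- mallet: small mallet with black and orange head and wooden handle, 255x110x38 mm, lying at the left; a bystander, origin at the centre of its underside
- screw_bin: open blue bin of screws, 66x100x43 mm, at the left back; a bystander, origin at the centre of its underside
- dust_brush: wooden bench brush, 40x286x48 mm, lying between the robot and the valve box; a bystander, origin at the centre of its underside
- spanner: steel spanner, 174x31x10 mm, lying near the front edge; a bystander, origin at the centre of its underside
- pod_pad: ribbed black rubber pad lying flat, 66x118x17 mm; a bystander, origin at the centre of its underside
- collet: steel spring collet standing, 34 mm across, 46 mm high; a bystander, origin at the centre of its underside
- toolholder_a: steel tool holder standing on its black nut, 64 mm across, 110 mm high; a bystander, origin at the centre of its underside
- toolholder_b: second tool holder, like the first; a bystander, origin at the centre of its underside
Things that resemble listed ones, but are neither listed nor needed, are in the scene too. What is shaped like the knob but blue is not meant.

How it is judged (in metres and radians):
On the way, in this order (a step that is already met when the one before it is completed fails the run):
1. the knob has been picked up (height (world z) of knob_centre above 0.06 m), for 0.1 s.
2. the knob is fully on the shaft behind the orange plug (((horizontal distance between orange_plug and left_shaft below 0.09 m and horizontal distance between knob_centre and left_shaft below 0.0035 m and z of knob_centre in the frame of left_shaft between -0.004 and 0.003 m and x of knob_pointer in the frame of left_shaft above 0.024 m and angle between knob_centre's own z axis and vertical below 0.12 rad) or (horizontal distance between orange_plug and right_shaft below 0.09 m and horizontal distance between knob_centre and right_shaft below 0.0035 m and z of knob_centre in the frame of right_shaft between -0.004 and 0.003 m and x of knob_pointer in the frame of right_shaft above 0.024 m and angle between knob_centre's own z axis and vertical below 0.12 rad))), for 0.2 s.
At the end, for the whole second after the job is handed in: The knob is fully on the shaft behind the orange plug (bore floor within 3 mm of the shaft's end, axes within 3.5 mm, tilt under 0.12 rad, nose on the side of the flat), that shaft is held more than 5 of its 8 mm down, the other shaft is up, and the fingers press on the knob with more than 2 N (((horizontal distance between orange_plug and left_shaft below 0.09 m and horizontal distance between knob_centre and left_shaft below 0.0035 m and z of knob_centre in the frame of left_shaft between -0.004 and 0.003 m and x of knob_pointer in the frame of left_shaft above 0.024 m and angle between knob_centre's own z axis and vertical below 0.12 rad and value of joint press_left above 0.005 m and value of joint press_right below 0.001 m) or (horizontal distance between orange_plug and right_shaft below 0.09 m and horizontal distance between knob_centre and right_shaft below 0.0035 m and z of knob_centre in the frame of right_shaft between -0.004 and 0.003 m and x of knob_pointer in the frame of right_shaft above 0.024 m and angle between knob_centre's own z axis and vertical below 0.12 rad and value of joint press_right above 0.005 m and value of joint press_left below 0.001 m)) and contact force between the fingers and knob above 2 N); the arm keeps its last pose, push and grip.
It fails at once if the shaft of the other zone is pushed down by more than 2 mm ((horizontal distance between orange_plug and left_shaft below 0.09 m and value of joint press_right above 0.002 m) or (horizontal distance between orange_plug and right_shaft below 0.09 m and value of joint press_left above 0.002 m)).
It fails at once if a bystander is moved by more than 30 mm (distance of any of mallet, screw_bin, dust_brush, spanner, pod_pad, collet, toolholder_a, toolholder_b from where it was at the start of the episode above 0.03 m).
It also fails if it takes over 43 s, if anything falls off the work surface, if the arm or the gripper's body presses on something with over 40 N, if the wrist force passes 120 N, or if a joint passes its speed limit or range.

ROBOT

A 6-joint arm with a two-finger parallel gripper is mounted at the origin on a cart in front of the work surface, level with it; the furniture and walls round the work are solid. World frame = base frame: x ahead of the robot, y to its left, z up, the work surface at z = 0. Lengths are in mm, angles in rad, forces in N, time in s.
With the tool pointing down it reaches from about 325 to 875 mm from the base axis. Payload 4.4 kg.
Tool frame: the origin (TCP) lies between the finger pads; the fingertips stand 8 mm ahead of it and the grasp point (between the pads) lies 11 mm behind it; z points along the fingers, y is the line along which they close (so a half turn about z gives the same grasp; the last joint's range is limited). The gripper opens to 85 mm and grips with 20 to 120 N. Pads are 22 mm wide; open, the fingers measure 114 mm over their backs; the gripper's body (76 mm by 85 mm) begins 54 mm behind the grasp point. The pads swing forward as they close: fully open they stand 13 mm farther back than shut.
Start: joints at [-1.357, 0.207, 1.542, -0, 1.393, -0.15], TCP at [205.126, -537.169, 239.282] pointing down, gripper open.
Joint ranges: [-2.73, 2.73], [-0.86, 2.22], [0.23, 2.46], [-1.11, 4.25], [0.08, 2.63], [-2.82, 2.82]. Speed limits (rad/s): [2.79, 2.79, 3.14, 3.14, 3.14, 3.14].

INTERFACE

Orientations are given as a unit quaternion [x, y, z, w].
In Python, from rig import robot gives the robot as it stands.
- The arm moves only by the shell command python3 -m pendant 'ROWS' [OPENING] [FORCE]. ROWS is JSON, a list that holds one entry, the list of rows, each a list of 6 numbers: the shift along the tool's x, y, z in mm, then the turn, a rotation vector about the tool's x, y, z in degrees. A call has exactly 8 rows; each row shifts and turns the commanded pose from where the row before left it, along the tool's axes as they then stand; what a row does not reach is not made up. A row lasts 1/12 s, in which the tool goes at most 41.7 mm and 7.16 degrees, less where a joint would pass 70% of its speed; a pose out of reach is approached as far as the arm can. A call is refused whole if a number of a shift passes 41.7 or a number of a turn 7.16, either way. A call with a gripper value outside its range is refused whole. OPENING is the finger opening in mm, from 0 to 85.4, set as the call begins (- or left out, the last holds). The fingers move at their own pace and stop on an object; FORCE is the grip in N (left out, the last holds). Time passes only in rows, so rows that do not move let the fingers close, or fill a call up. It gives the time, the measured TCP pose, the force, the opening and the grip force at its end, in the units of the state.
- robot.read_state(): the state, without advancing time (a new reading comes with each control period).
- robot.get_image(name): name is "side" or "top" or "wrist"; returns a dict with "image" (420x560x3 uint8, red, green, blue), "fx", "fy", "cx", "cy" (pixels), "world_from_camera" (4x4, takes a point from camera to world coordinates); the wrist camera has in their place "T_tool_cam" (4x4, takes a point from camera to tool coordinates, whose origin is the TCP and whose axes are the flange's). Camera axes: x right, y up, looking along -z (the intrinsics and any distortion apply to the point x, -y, -z); pixel columns grow to the right and rows downward; lengths in mm; the calibration is good to about 2 mm. A picture is of the moment at which its call begins: read the wrist's pose just before it. There is no depth.
- robot.close_job(): hands the job in; it is judged then, once.
The state is a dict: "time": time; "joint_positions": joint angles; "joint_velocities": joint speeds; "effort": joint torques, N m; "tcp_pos": TCP position; "tcp_rot": TCP orientation; "wrist_force": force on the tool from outside, world axes, zero at the start; "wrist_torque": the same for the moment, N m; "gripper_width": finger opening in mm; "finger_force": force on a finger pad.
Only numpy, scipy, OpenCV 4.12 (cv2) and the standard library are available. Lean on these libraries where they do the work, as an engineer would, in place of code of your own. Each camera call takes 0.05 s, during which the arm holds its last target. There are 200 camera calls.

## Working session

There is one attempt and no reset: what is moved stays moved. The work goes in short steps, Python scripts to look and compute and a shell command to move; the robot and the scene stay as the last step left them, time stands still between calls to the robot, and variables do not carry over. Pictures are saved under pics/ and viewed, at most 10 in all, crops included, and the job is handed in when it is done.

```bash
mkdir -p pics; cat > h.py <<'E'
import numpy as np,cv2,json
from rig import robot
from scipy.spatial.transform import Rotation as R
def shot(name,fn=None):
    s=robot.read_state(); d=robot.get_image(name)
    if 'world_from_camera' in d: T=np.array(d['world_from_camera'])
    else:
        W=np.eye(4);W[:3,:3]=R.from_quat(s['tcp_rot']).as_matrix();W[:3,3]=s['tcp_pos'];T=W@np.array(d['T_tool_cam'])
    if fn: cv2.imwrite(fn,d['image'][:,:,::-1])
    c=dict(T=T,K=[d['fx'],d['fy'],d['cx'],d['cy']],im=np.array(d['image']),extra={k:v for k,v in d.items() if k!='image'})
    return c
def ray(c,u,v):
    fx,fy,cx,cy=c['K']; r=c['T'][:3,:3]@np.array([(u-cx)/fx,-(v-cy)/fy,-1]); return c['T'][:3,3],r
def onz(c,u,v,z):
    o,r=ray(c,u,v); return o+r*(z-o[2])/r[2]
def proj(c,p):
    fx,fy,cx,cy=c['K']; q=np.linalg.inv(c['T'])@np.append(p,1); return cx+fx*q[0]/-q[2],cy+fy*(-q[1])/-q[2]
E
python3 - <<'E'
from h import *
for n in('top','side'):
    c=shot(n,f'pics/{n}0.png');print(n,c['extra'])
print(robot.read_state())
E
```

```text
top {'fx': 383.5491418195935, 'fy': 383.5491418195935, 'cx': 276.9077358453753, 'cy': 211.35280205005506, 'world_from_camera': array([[ 3.84853187e-03,  9.91458321e-01, -1.30367119e-01,
         4.24676506e+02],
       [-9.99917089e-01,  5.41742201e-03,  1.16818977e-02,
         1.98434505e+01],
       [ 1.22883684e-02,  1.30311352e-01,  9.91396968e-01,
         1.10840202e+03],
       [ 0.00000000e+00,  0.00000000e+00,  0.00000000e+00,
         1.00000000e+00]])}
side {'fx': 532.0279526249444, 'fy': 532.0279526249444, 'cx': 276.22628520565075, 'cy': 204.3044786033539, 'world_from_camera': array([[ 8.73141337e-01,  1.99566203e-01, -4.44744350e-01,
        -1.28707195e+02],
       [-4.87394425e-01,  3.41648297e-01, -8.03568986e-01,
        -1.21934794e+03],
       [-8.41906135e-03,  9.18395216e-01,  3.95574705e-01,
         6.68660318e+02],
       [ 0.00000000e+00,  0.00000000e+00,  0.00000000e+00,
         1.00000000e+00]])}
{'time': 0.1, 'joint_positions': array([-1.35649807e+00,  2.07378400e-01,  1.54281996e+00, -1.27828781e-05,
        1.39353014e+00, -1.50496735e-01]), 'joint_velocities': array([-0.00050244, -0.00356466, -0.0024199 ,  0.00070489,  0.00298125,
       -0.00024942]), 'effort': array([-1.67884527e-04, -3.84088218e+01, -2.92552614e+01, -4.50371090e-04,
        4.83411204e-03,  9.94462624e-06]), 'tcp_pos': array([ 204.97698682, -536.49595568,  238.21290365]), 'tcp_rot': array([ 9.83410876e-01,  1.81388831e-01, -4.03487140e-05, -1.06718091e-03]), 'wrist_force': array([ 0.04405901,  0.12953701, -0.18491012]), 'wrist_torque': array([ 0.005667  , -0.00235997, -0.06771388]), 'finger_force': 0.0, 'gripper_width': 85.67920747330128}
```

View pics/top0.png

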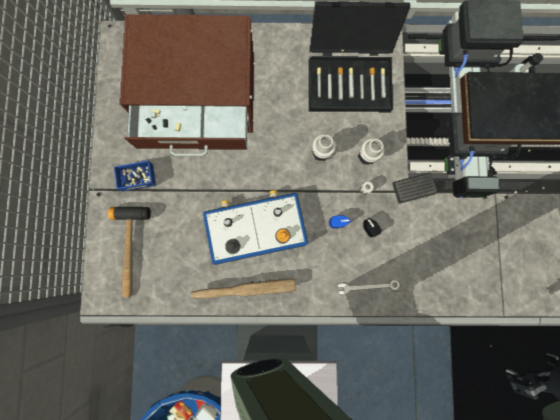

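View pics/side0.png

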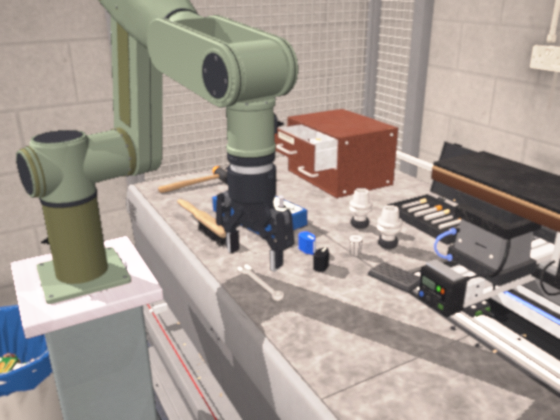

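The top view shows the box at about (255,228). The orange plug is at (283,236) with the right shaft behind it at (278,212); the black plug is at (233,246) with the left shaft at (228,222). Knob candidates are a blue one at (340,221) and a black one at (372,227). The black one fits the description, and an enlarged crop should confirm it.

```bash
python3 - <<'E'
from h import *
c=shot('top'); im=c['im']
cr=im[185:270,195:395][:,:,::-1]; cv2.imwrite('pics/crop1.png',cv2.resize(cr,None,fx=4,fy=4,interpolation=cv2.INTER_CUBIC))
g=im.max(2); m=np.zeros(g.shape,np.uint8); m[212:242,358:386]=(g[212:242,358:386]<50)
n,l,s,ce=cv2.connectedComponentsWithStats(m);i=1+np.argmax(s[1:,4]);print('knob',s[i],ce[i],onz(c,*ce[i],40))
P=np.argwhere(l==i)[:,::-1].astype(float); w=np.array([onz(c,*p,40)[:2] for p in P]);e,v=np.linalg.eigh(np.cov(w.T));print(e**.5,v[:,1],np.degrees(np.arctan2(v[1,1],v[0,1])))
hsv=cv2.cvtColor(im,cv2.COLOR_RGB2HSV);o=cv2.inRange(hsv,(8,140,120),(22,255,255));o[:,:265]=0;o[:,300:]=0;o[:225]=0;o[248:]=0
M=cv2.moments(o,True);print('plug',onz(c,M['m10']/M['m00'],M['m01']/M['m00'],92))
for p in [(278,211),(228,221)]:print(onz(c,*p,87))
b=cv2.inRange(hsv,(100,120,60),(130,255,255));b[:185]=0;b[270:]=0;b[:,:198]=0;b[:,312:]=0
r=cv2.minAreaRect(cv2.findNonZero(b));bp=np.array([onz(c,*q,55)[:2] for q in cv2.boxPoints(r)]);print(bp.round(1))
E
```

```text
knob [364 220  17  17 169] [371.4852071 228.3964497] [ 518.4520872  -257.94780821   40.        ]
[10.06701695 13.3832737 ] [0.52478422 0.85123529] 58.34628194618287
plug [494.77505106  -7.37198189  92.        ]
[559.96124434   4.87706378  87.        ]
[532.26555536 138.44999608  87.        ]
[[560.5 215.9]
 [618.3 -47. ]
 [472.9 -76.8]
 [417.6 181.9]]
```

View pics/crop1.png

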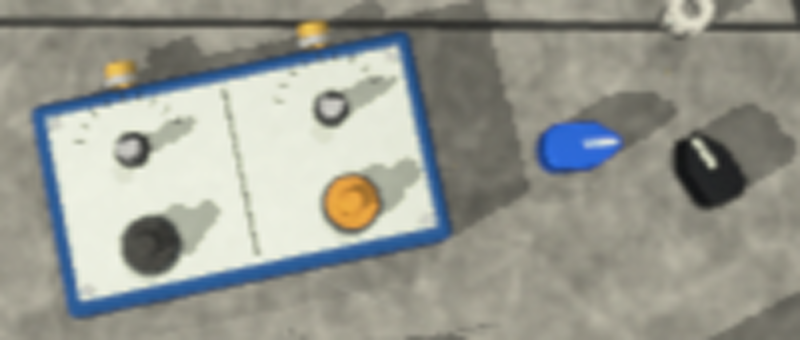

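The black knob is at crop (710,170), with its white line towards the upper left, so its nose points to world +x+y at roughly 40°. It is not the blue one at (580,148), so I'll go for it and take a closer look from the wrist camera.

```bash
python3 -m pendant '[[[36.8,-14.4,0,0,0,0],[36.8,-14.4,0,0,0,0],[36.8,-14.4,0,0,0,0],[36.8,-14.4,0,0,0,0],[36.8,-14.4,0,0,0,0],[36.8,-14.4,0,0,0,0],[36.8,-14.4,0,0,0,0],[36.8,-14.4,0,0,0,0]]]' 85
python3 -m pendant '[[[18,-14,0,0,0,0],[18,-14,0,0,0,0],[0,0,0,0,0,5],[0,0,0,0,0,0],[0,0,0,0,0,0],[0,0,0,0,0,0],[0,0,0,0,0,0],[0,0,0,0,0,0]]]'
python3 - <<'E'
from h import *
c=shot('wrist','pics/w1.png');print(c['extra'],c['T'].round(2));print(proj(c,[518,-258,40]))
E
```

```text
time: 0.82
tcp_pos: [440.0, -322.8, 239.0]
tcp_rot: [0.983, 0.181, -0.0, -0.0]
wrist_force: [0.2, -0.3, 0.5]
gripper_width: 85.2
finger_force: 0.0
time: 1.48
tcp_pos: [462.3, -286.2, 239.2]
tcp_rot: [0.99, 0.138, -0.0, -0.0]
wrist_force: [0.3, 0.0, -0.1]
gripper_width: 84.8
finger_force: 0.0
{'fx': 291.9624713170564, 'fy': 291.9624713170564, 'cx': 278.6957978949569, 'cy': 211.7201550255017, 'T_tool_cam': array([[ 1.01184156e-03,  9.60586457e-01,  2.77979559e-01,
         7.12854895e+01],
       [ 9.99999255e-01, -1.16193040e-03,  3.75185142e-04,
        -1.46819837e-01],
       [ 6.83390666e-04,  2.77978972e-01, -9.60586916e-01,
        -1.34733897e+02],
       [ 0.00000000e+00,  0.00000000e+00,  0.00000000e+00,
         1.00000000e+00]])} [[ 2.7000e-01  9.2000e-01  2.7000e-01  5.3082e+02]
 [-9.6000e-01  2.6000e-01  8.0000e-02 -2.6658e+02]
 [-0.0000e+00 -2.8000e-01  9.6000e-01  3.7396e+02]
 [ 0.0000e+00  0.0000e+00  0.0000e+00  1.0000e+00]]
(np.float64(268.29464144128553), np.float64(136.57682378638947))
```

View pics/w1.png

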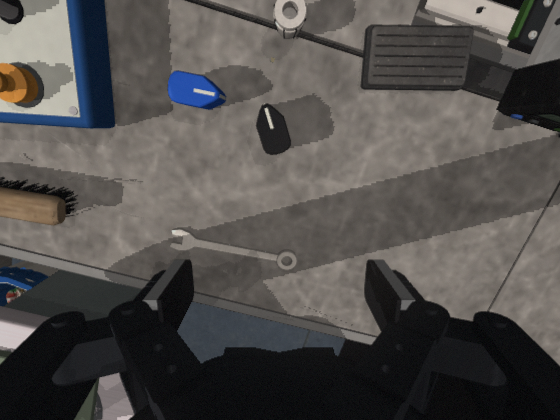

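The knob sits at (273,128), with its nose up at (264,104) and its white line running from (266,108) to (271,130).

```bash
cat > knob.py <<'E'
from h import *
c=shot('wrist');u,v=map(int,proj(c,[518,-258,44]));x0,y0=u-50,v-50
im=c['im'][v-50:v+50,u-50:u+50];g=im.max(2)
def big(m):
    n,l,s,ce=cv2.connectedComponentsWithStats(m.astype(np.uint8));i=1+np.argmax(s[1:,4]);return (l==i).astype(np.uint8)
m=big(g<55); k=cv2.findContours(m,cv2.RETR_EXTERNAL,2)[0][0]; hull=cv2.convexHull(k)
f=np.zeros_like(m);cv2.fillConvexPoly(f,hull,1)
w=big((im.min(2)>120)&(cv2.erode(f,np.ones((3,3)))>0))
W=lambda mm,z:np.array([onz(c,x+x0,y+y0,z)[:2] for y,x in np.argwhere(mm)])
wl=W(w,44);e,V=np.linalg.eigh(np.cov(wl.T));d=V[:,1]
F=W(f,44);fc=F.mean(0)
if (wl.mean(0)-fc)@d<0:d=-d
print('ang',np.degrees(np.arctan2(d[1],d[0])),'line c',wl.mean(0),'sd',e**.5,'fill c',fc)
a=(F-wl.mean(0))@d;n=np.array([-d[1],d[0]]);b=(F-wl.mean(0))@n
# lengths
q=np.array([[a.min(),a.max()],[b.min(),b.max()]]);print(q, q[:,1]-q[:,0])
print('axis from nose',wl.mean(0)+d*(a.max()-31)+n*0,'from tail',wl.mean(0)+d*(a.min()+23.5)+n*(b.max()+b.min())/2)
s=robot.read_state();print(s['tcp_pos'])
E
python3 knob.py
```

```text
ang 32.95084309765741 line c [ 537.06517268 -253.18436348] sd [0.95690423 6.21043668] fill c [ 525.75810639 -260.81766972]
[[-39.16670484  14.52349004]
 [-16.28306907  15.7187791 ]] [53.69019488 32.00184817]
axis from nose [ 523.23911478 -262.1462552 ] from tail [ 524.07211675 -261.94254501]
[ 462.3727527  -286.06050974  239.28026772]
```

```bash
python3 -m pendant '[[[0,0,30,0,0,-5.7],[0,0,30,0,0,-5.7],[0,0,30,0,0,-5.7],[21.5,4.4,20,0,0,0],[21.5,4.4,20,0,0,0],[21.5,4.3,20,0,0,0],[0,0,0,0,0,0],[0,0,0,0,0,0]]]' 62
python3 - <<'E'
from h import *
s=robot.read_state();Q=R.from_quat(s['tcp_rot']);x=Q.as_matrix()[:,0];print(np.degrees(np.arctan2(x[1],x[0])),s['tcp_pos'],Q.inv().apply(np.array([523.6,-262,18])-s['tcp_pos']))
c=shot('wrist','pics/w2.png');print([proj(c,[523.6,-262,z]) for z in(44,)])
E
```

```text
time: 2.25
tcp_pos: [523.3, -260.5, 87.5]
tcp_rot: [0.959, 0.285, -0.001, -0.001]
wrist_force: [-0.7, 0.4, 0.4]
gripper_width: 62.1
finger_force: 0.0
33.08717488419365 [ 523.26368633 -260.51632879   87.51655088] [-0.40960116  1.66431859 69.51206733]
[(np.float64(281.07226731549076), np.float64(241.37160710833706))]
```

View pics/w2.png

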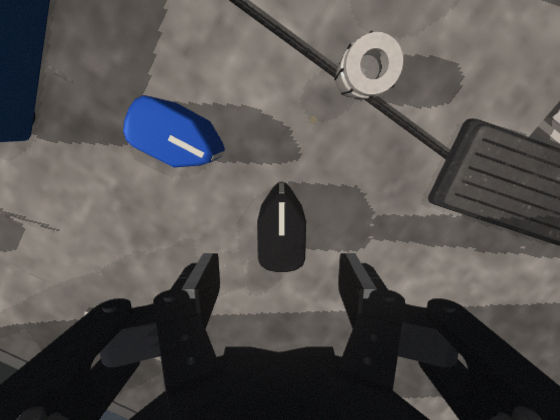

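The knob sits aligned between the fingers, centred at about (282,230) with its nose up at (281,183). Next I descend and grip.

```bash
python3 -m pendant '[[[-0.4,1.5,25,0,0,0],[0,0,25,0,0,0],[0,0,15,0,0,0],[0,0,4.5,0,0,0],[0,0,0,0,0,0],[0,0,0,0,0,0],[0,0,0,0,0,0],[0,0,0,0,0,0]]]' 62
python3 -m pendant '[[[0,0,0,0,0,0],[0,0,0,0,0,0],[0,0,0,0,0,0],[0,0,0,0,0,0],[0,0,0,0,0,0],[0,0,0,0,0,0],[0,0,0,0,0,0],[0,0,0,0,0,0]]]' 20 60
```

```text
time: 2.97
tcp_pos: [525.6, -263.9, 21.8]
tcp_rot: [0.959, 0.284, 0.001, 0.001]
wrist_force: [1.0, -0.7, -0.0]
gripper_width: 61.8
finger_force: 0.0
time: 3.63
tcp_pos: [525.1, -263.3, 20.6]
tcp_rot: [0.959, 0.284, 0.001, 0.001]
wrist_force: [-0.9, -0.1, 5.6]
gripper_width: 31.5
finger_force: 60.6
```

```bash
python3 -m pendant '[[[0,0,-20,0,0,0],[0,0,-35,0,0,0],[0,0,-35,0,0,0],[0,0,-35,0,0,0],[0,0,-25,0,0,0],[14,-25,0,0,0,0],[17,-30,0,0,0,0],[17,-30,0,0,0,0]]]'
python3 -m pendant '[[[17,-30,0,0,0,0],[17,-30,0,0,0,0],[17,-30,0,0,0,0],[17,-30,0,0,0,0],[0,0,0,0,0,0],[0,0,0,0,0,0],[0,0,0,0,0,0],[0,0,0,0,0,0]]]'
python3 - <<'E'
from h import *
c=shot('wrist','pics/w3.png');print(proj(c,[560,5,87]),robot.read_state()['joint_positions'])
E
```

```text
time: 4.3
tcp_pos: [518.0, -164.9, 169.9]
tcp_rot: [0.959, 0.283, 0.0, 0.0]
wrist_force: [0.4, 0.1, -1.1]
gripper_width: 31.4
finger_force: 59.9
time: 4.97
tcp_pos: [510.0, -28.6, 169.5]
tcp_rot: [0.959, 0.284, -0.0, 0.0]
wrist_force: [-0.8, -0.5, -1.0]
gripper_width: 31.5
finger_force: 59.9
(np.float64(277.34901476887654), np.float64(143.07588154010986)) [-2.25920330e-01  1.41616178e-01  1.76983545e+00 -3.13481363e-04
  1.23052263e+00  7.70615175e-01]
```

View pics/w3.png

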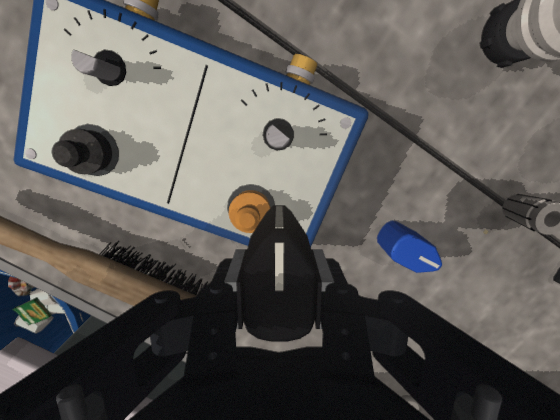

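The right shaft is at (279,133), behind the orange plug at (248,208), and the held knob points straight up the image. I'll enlarge the shaft end to see which way the flat faces.

```bash
python3 - <<'E'
import cv2
im=cv2.imread('pics/w3.png');cv2.imwrite('pics/c3.png',cv2.resize(im[113:153,259:299],None,fx=14,fy=14,interpolation=cv2.INTER_CUBIC))
E
```

```text
(no output)
```

View pics/c3.png

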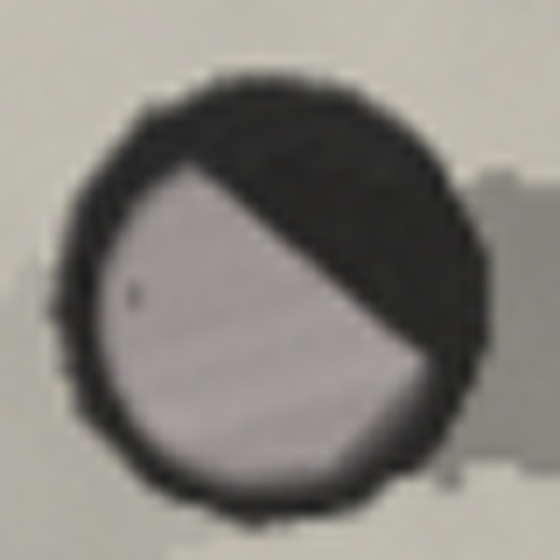

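The shaft end is a clear D. Its flat edge runs from crop (190,165) to (425,350) and faces up and to the right, about 38° clockwise from the knob's nose. I'll fit it numerically.

```bash
cat > shaft.py <<'E'
from h import *
from scipy.optimize import least_squares
import sys
def fit(c,p0):
    u,v=map(int,proj(c,p0));h=24;S=8
    g=cv2.resize(c['im'][v-h:v+h,u-h:u+h],None,fx=S,fy=S,interpolation=cv2.INTER_CUBIC).min(2)
    hs=cv2.resize(c['im'][v-h:v+h,u-h:u+h].astype(np.int16),None,fx=S,fy=S,interpolation=cv2.INTER_LINEAR)
    # pale, slightly purple metal : inside the dark ring
    m=(g>100).astype(np.uint8);n,l,s,ce=cv2.connectedComponentsWithStats(m)
    i=[k for k in range(1,n) if s[k,0]>0 and s[k,1]>0 and s[k,0]+s[k,2]<2*h*S and s[k,1]+s[k,3]<2*h*S];i=max(i,key=lambda k:s[k,4])
    k=cv2.findContours((l==i).astype(np.uint8),cv2.RETR_EXTERNAL,cv2.CHAIN_APPROX_NONE)[0][0][:,0]
    P=np.array([onz(c,u-h+(x+.5)/S-.5,v-h+(y+.5)/S-.5,87)[:2] for x,y in k])
    def sd(q):
        d=np.array([np.cos(q[2]),np.sin(q[2])]);r=P-q[:2];return np.maximum(np.linalg.norm(r,axis=1)-q[3],r@d-q[4])
    best=min((least_squares(sd,[*P.mean(0),t,9,3.5],loss='soft_l1',f_scale=.3) for t in np.arange(0,6.3,.8)),key=lambda r:r.cost)
    return best.x,best.cost/len(P)
if __name__=='__main__':
    c=shot('wrist');q,e=fit(c,np.array([559,5,87]));ang=(np.degrees(q[2])+180)%360-180
    print('shaft',q[:2],'ang',ang,'r',q[3],'flat',q[4],'cost',e)
    s=robot.read_state();Q=R.from_quat(s['tcp_rot']);x=Q.as_matrix()[:,0];ta=np.degrees(np.arctan2(x[1],x[0]))
    print('tool ang',ta,'turn z',ta-ang,'tool delta',Q.inv().apply(np.array([*q[:2],87])-s['tcp_pos']),s['tcp_pos'])
E
python3 shaft.py
```

```text
shaft [564.59129686   8.03216596] ang -5.609538543620602 r 8.260468754839195 flat 3.5152377281875813 cost 0.005191034281827777
tool ang 32.89404624954723 turn z 38.50358479316783 tool delta [65.84794442 -1.48243101 82.59064743] [510.1265491  -28.95906687 169.61116374]
```

```bash
python3 -m pendant '[[[0,0,0,0,0,6.4],[0,0,0,0,0,6.4],[0,0,0,0,0,6.4],[0,0,0,0,0,6.4],[0,0,0,0,0,6.5],[0,0,0,0,0,6.4],[-4.7,-21,15,0,0,0],[-4.7,-21,15,0,0,0]]]'
python3 -m pendant '[[[0,0,0,0,0,0],[0,0,0,0,0,0],[0,0,0,0,0,0],[0,0,0,0,0,0],[0,0,0,0,0,0],[0,0,0,0,0,0],[0,0,0,0,0,0],[0,0,0,0,0,0]]]'
sed -i 's/\[559,5,87\]/[564.5,8,87]/' shaft.py; python3 shaft.py
python3 - <<'E'
from h import *
c=shot('wrist','pics/w4.png');im=c['im'];T=np.array(c['extra']['T_tool_cam']);fx,fy,cx,cy=c['K']
m=np.zeros(im.shape[:2],np.uint8);m[225:310,262:298]=im[225:310,262:298].min(2)>150
n,l,s,ce=cv2.connectedComponentsWithStats(m);i=1+np.argmax(s[1:,4]);print(s[i],ce[i])
def tz(u,v,z):
    r=T[:3,:3]@np.array([(u-cx)/fx,-(v-cy)/fy,-1]);return T[:3,3]+r*(z-T[2,3])/r[2]
print('line centre tool',tz(*ce[i],-23.4),'ends',tz(ce[i][0],s[i][1],-23.4),tz(ce[i][0],s[i][1]+s[i][3],-23.4))
ys,xs=np.where(l==i);a=np.polyfit(ys,xs,1)[0];p=tz(ce[i][0]+20*a,ce[i][1]+20,-23.4)-tz(ce[i][0]-20*a,ce[i][1]-20,-23.4);print('line angle vs tool x',np.degrees(np.arctan2(-p[1],-p[0])))
E
```

```text
time: 5.73
tcp_pos: [506.4, 13.3, 140.7]
tcp_rot: [0.999, -0.05, 0.002, 0.0]
wrist_force: [-0.5, -0.1, -1.3]
gripper_width: 31.1
finger_force: 59.9
time: 6.4
tcp_pos: [504.9, 14.6, 140.1]
tcp_rot: [0.999, -0.048, 0.0, 0.0]
wrist_force: [-0.2, 0.5, -0.4]
gripper_width: 30.9
finger_force: 59.9
shaft [564.67013481   7.97231869] ang -5.802583703430685 r 8.224580106456791 flat 3.554841976416044 cost 0.004855955387829333
tool ang -5.517783227079052 turn z 0.2848004763516325 tool delta [60.16860997  1.00233955 53.00445469] [504.85695849  14.75771242 139.98189216]
[275 256   8  17  85] [278.89411765 265.81176471]
line centre tool [ 15.31202241  -0.31329969 -23.4       ] ends [ 19.7943739   -0.31868026 -23.4       ] [ 11.96921719  -0.30928702 -23.4       ]
line angle vs tool x 15.097759253869002
```

View pics/w4.png

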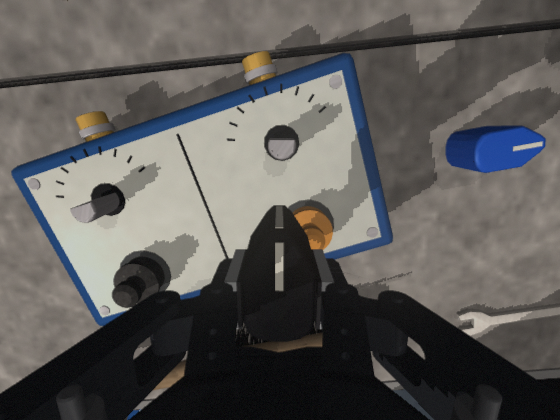

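The knob's nose is parallel to the shaft's flat normal: the shaft at (281,143) has its flat facing up the image, and the orange plug is at (315,228). The fit repeats well, so I move over the shaft, lower to just above it and check.

```bash
python3 -m pendant '[[[20,1.3,0,0,0,0.3],[20,0,0,0,0,0],[21,0,0,0,0,0],[0,0,10,0,0,0],[0,0,14,0,0,0],[0,0,0,0,0,0],[0,0,0,0,0,0],[0,0,0,0,0,0]]]'
python3 -m pendant '[[[0,0,3,0,0,0],[0,0,2,0,0,0],[0,0,2,0,0,0],[0,0,2,0,0,0],[0,0,2,0,0,0],[0,0,0,0,0,0],[0,0,0,0,0,0],[0,0,0,0,0,0]]]'
```

```text
time: 7.17
tcp_pos: [564.9, 7.8, 115.8]
tcp_rot: [0.999, -0.051, -0.0, -0.0]
wrist_force: [1.0, -0.8, -0.4]
gripper_width: 31.1
finger_force: 59.9
time: 7.83
tcp_pos: [565.3, 7.6, 104.8]
tcp_rot: [0.999, -0.051, 0.0, 0.0]
wrist_force: [-0.1, -0.3, 0.0]
gripper_width: 30.9
finger_force: 59.9
```

No contact force with the underside about 3 mm below the shaft's end, so the bore is going over it.

```bash
python3 -m pendant '[[[0,0,2,0,0,0],[0,0,2,0,0,0],[0,0,2,0,0,0],[0,0,2,0,0,0],[0,0,2,0,0,0],[0,0,2,0,0,0],[0,0,0,0,0,0],[0,0,0,0,0,0]]]'
python3 -m pendant '[[[0,0,2,0,0,0],[0,0,1,0,0,0],[0,0,1,0,0,0],[0,0,1,0,0,0],[0,0,1,0,0,0],[0,0,0,0,0,0],[0,0,0,0,0,0],[0,0,0,0,0,0]]]'
```

```text
time: 8.5
tcp_pos: [565.1, 7.6, 92.5]
tcp_rot: [0.999, -0.051, -0.0, -0.0]
wrist_force: [-0.2, 1.4, -1.1]
gripper_width: 31.1
finger_force: 59.9
time: 9.17
tcp_pos: [565.3, 7.6, 86.8]
tcp_rot: [0.999, -0.051, 0.0, -0.0]
wrist_force: [1.0, -0.4, -0.3]
gripper_width: 31.4
finger_force: 59.9
```

```bash
python3 -m pendant '[[[0,0,1,0,0,0],[0,0,1,0,0,0],[0,0,0,0,0,0],[0,0,0,0,0,0],[0,0,0,0,0,0],[0,0,0,0,0,0],[0,0,0,0,0,0],[0,0,0,0,0,0]]]'
python3 -m pendant '[[[0,0,1,0,0,0],[0,0,1,0,0,0],[0,0,1,0,0,0],[0,0,1,0,0,0],[0,0,0,0,0,0],[0,0,0,0,0,0],[0,0,0,0,0,0],[0,0,0,0,0,0]]]'
```

```text
time: 9.83
tcp_pos: [565.5, 7.6, 85.0]
tcp_rot: [0.999, -0.051, 0.0, 0.0]
wrist_force: [-0.6, 1.1, 2.6]
gripper_width: 30.7
finger_force: 60.2
time: 10.5
tcp_pos: [565.6, 7.6, 81.4]
tcp_rot: [0.999, -0.051, 0.0, 0.0]
wrist_force: [-2.5, -0.4, 6.7]
gripper_width: 31.2
finger_force: 60.7
```

The force follows the spring (4 to 12 N), so I continue to the stop.

```bash
python3 -m pendant '[[[0,0,1,0,0,0],[0,0,1,0,0,0],[0,0,1,0,0,0],[0,0,0,0,0,0],[0,0,0,0,0,0],[0,0,0,0,0,0],[0,0,0,0,0,0],[0,0,0,0,0,0]]]'
python3 -m pendant '[[[0,0,0.7,0,0,0],[0,0,0.7,0,0,0],[0,0,0.6,0,0,0],[0,0,0,0,0,0],[0,0,0,0,0,0],[0,0,0,0,0,0],[0,0,0,0,0,0],[0,0,0,0,0,0]]]'
```

```text
time: 11.17
tcp_pos: [565.6, 7.6, 78.8]
tcp_rot: [0.999, -0.051, 0.0, 0.0]
wrist_force: [-2.9, 0.7, 9.1]
gripper_width: 31.0
finger_force: 61.0
time: 11.83
tcp_pos: [565.7, 7.6, 77.5]
tcp_rot: [0.999, -0.05, 0.0, 0.0]
wrist_force: [-3.9, 0.6, 13.0]
gripper_width: 31.1
finger_force: 61.8
```

```bash
python3 -m pendant '[[[0,0,0.5,0,0,0],[0,0,0.5,0,0,0],[0,0,0,0,0,0],[0,0,0,0,0,0],[0,0,0,0,0,0],[0,0,0,0,0,0],[0,0,0,0,0,0],[0,0,0,0,0,0]]]'
python3 - <<'E'
from h import *
c=shot('wrist','pics/w5.png')
E
```

```text
time: 12.5
tcp_pos: [565.8, 7.5, 77.4]
tcp_rot: [0.999, -0.05, 0.0, 0.0]
wrist_force: [-6.2, 0.4, 17.3]
gripper_width: 31.1
finger_force: 62.4
```

View pics/w5.png

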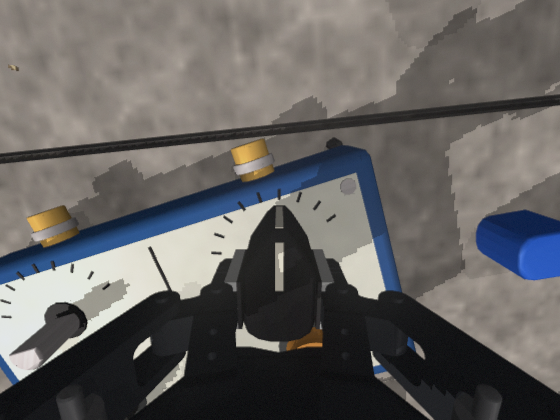

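The knob sits on the right shaft at (281,270) within its dial marks, and the left shaft at (45,335) is still up. The last 1 mm of push moved the tool only 0.1 mm and added about 4 N, so the shaft is at its stop after about 8 mm of travel. I'm handing the job in.

```bash
python3 -c "
from rig import robot
print(robot.close_job())"
```

```text
the job is handed in; nothing more can be done
None
```

The black knob is fully on the right shaft, behind the orange plug, with its nose along the flat; I handed the job in at about 12.5 s, still gripping it and holding it against the stop, and no verdict came back.

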